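# Gauge the sampler's feed tube

## Robot

A 6-joint arm with a two-finger parallel gripper is mounted at the origin on the work surface. World frame = base frame: x ahead of the robot, y to its left, z up, the work surface at z = 0. Lengths are in m, angles in rad, forces in N, time in s.
With the tool pointing down it reaches from about 0.275 to 0.75 m from the base axis. Payload 10.2 kg.
Tool frame: the origin (TCP) lies at the very end of the fingers, on their centre line; the grasp point (between the pads) lies 19 mm behind it; z points along the fingers, y is the direction in which the jaws open and shut (so a half turn about z gives the same grasp; the last joint's range is limited). The gripper opens to 85 mm and grips with 20 to 120 N. Pads are 22 mm wide; open, the fingers measure 114 mm over their backs; the gripper's body (76 mm by 85 mm) begins 54 mm behind the grasp point. The pads swing forward as they close: fully open they stand 13 mm farther back than shut.
Start: joints at [-0.223, 0.313, 1.498, -0, 1.331, -0.223], TCP at [0.525, -0, 0.231] pointing down, gripper open.
Joint ranges: [-2.94, 2.94], [-0.97, 2.17], [0.19, 2.56], [-1.23, 4.37], [0.02, 3.11], [-2.88, 2.88]. Speed limits (rad/s): [2.39, 2.39, 3.01, 3.14, 3.14, 3.14].

## Interface

Orientations are given as [roll, pitch, yaw] about the fixed x, y, z axes, in that order (R = Rz(yaw) Ry(pitch) Rx(roll)).
In Python, from workcell import sense, read_camera, finish_job gives the robot as it stands.
- The arm moves only by the tool send_rows, never from a script. Its argument "commands" is a list of rows, each a list of 7 numbers: the shift along the tool's x, y, z in m, then the turn, a rotation vector about the tool's x, y, z in degrees, then the opening, from -1 (shut) to 1 (fully open). In form: [[x, y, z, rx, ry, rz, claw], ...]. A call has 1 to 20 rows; each row shifts and turns the commanded pose from where the row before left it, along the tool's axes as they then stand; what a row does not reach is not made up. A row lasts 1/10 s, in which the tool goes at most 50 mm and 8.59 degrees, less where a joint would pass 70% of its speed; a pose out of reach is approached as far as the arm can. A call is refused whole if a number of a shift passes 0.05 or a number of a turn 8.59, either way. A call with a gripper value outside its range is refused whole. The fingers move at their own pace and stop on an object; the grip force is fixed at half the most. Time passes only in rows, so rows that do not move let the fingers close. It gives the time, the measured TCP pose, the force and the opening at its end, in the units of the state.
- sense(): the state, without advancing time (a new reading comes with each control period).
- read_camera(name): name is "scene" or "side" or "wrist"; returns a dict with "frame" (384x512x3 uint8, red, green, blue), "z_map" (384x512 float32, m along the optical axis (not along the pixel's ray), 0 where there is no reading), "camera_matrix" (3x3 intrinsics, pixels), "k1" (the pictures are not rectified: a ray, as slopes to the right and down, at radius r is drawn at 1 + k1 r^2 times it, then the intrinsics apply), "xyz" and "attitude" of the camera in the world. Camera axes: x right, y down, z forward; pixel columns grow to the right and rows downward; lengths in m; the calibration is good to about 2 mm. A picture is of the moment at which its call begins.
- finish_job(): hands the job in, once; it reports no verdict.
The state is a dict: "t": time; "joint_positions": joint angles; "joint_vel": joint speeds; "effort": joint torques, N m; "position": TCP position; "orientation": TCP orientation; "contact_force": force on the tool from outside, world axes, zero at the start; "torque": the same for the moment, N m; "opening": finger opening in m.
Only numpy, scipy, OpenCV 4.12 (cv2) and the standard library are available. Lean on these libraries where they do the work, as an engineer would, in place of code of your own. Each camera call takes 0.05 s, during which the arm holds its last target.

## Task

Take the top tray off the two nested grey trays and set it down flat on the black mat. Then pick the steel gauge rod out of the lower tray, push it tip first into the slanted guide tube until its collar stops on the mouth, draw it out fully, and hold it up level and still, the whole rod higher than the top of the tube, so that its tip can be read. The job finishes while you are holding the rod like that: do not put it down, leave the tray lying on the mat, and do not drop the tray or knock the other bench items about.

Things in the scene. Friction and masses are not known exactly. Their poses are not given: they have to be found in the camera images.
- top_tray: Loose shallow grey tray, 210 (x) x 150 (y) mm, about 0.25 kg, at first nested in the gauge tray with the same yaw. Origin: centre of its underside, the lower edge of a 6 mm ridge that drops inside the lower tray's walls with 4 mm play; z up. Floor 6 to 10 mm above the origin, walls up to 30 mm.
- top_tray_handle (a point): Centre of the top tray's aluminium handle bar, 58 mm above the tray's origin. The bar runs along the tray's x: 84 mm long, 12 mm wide in y, 12 mm high, on a 10 mm post under each end (37 mm either side of the middle).
- gauge_tray: Fixed open grey tray, 210 (x) x 150 (y) x 60 mm high outside, walls and floor 5 mm. Origin: centre of its underside on the bench. In it the gauge rod lies level, hidden by the top tray at first, its origin at 11, 0, 36 mm in this tray's frame, its x along this tray's x. This tray and the mat may each stand on either side of the stand.
- mat: Fixed black rubber mat, 280 (x) x 220 (y) x 4 mm thick, lying on the bench. Origin: centre of its underside.
- rod: Loose steel gauge rod, 158 mm long, 0.12 kg. Origin: on its axis at the collar's stop face (the face towards the tip). x runs along it from tip to handle, z up as it lies. Stem 10 mm diameter, x = -80 (tip, tapered over 6 mm) to 0; collar 34 mm diameter, x = 0 to 8; square handle 16 x 16 mm, x = 8 to 78 mm.
- rod_grip (a point): Point on the rod's axis in its square handle, 37 mm from the stop face, midway in the free length between the collar and a saddle: pinch it here across y. The rod lies in two open saddles (1.5 mm side play) under its handle's end (x = 66 to 78 mm) and its stem (x = -61 to -45 mm), and lifts straight up.
- rod_tip (a point): Point at the very tip of the rod, 80 mm from the collar's stop face.
- guide_tube: Slanted aluminium tube, 105 mm long, on the stand. Origin: centre of its mouth, 130 mm above the bench. x runs along the bore out of the mouth, 30 degrees above level, away from the robot. Bore 15 mm, open through, flaring over the last 15 mm to 26 mm (34 mm outside). With the rod home, the rod's origin and x axis coincide with these. Tube's highest point: 145 mm above the bench.
- stand: Fixed stand of the guide tube: 130 x 90 mm base plate, black housing under the tube's lower end, one post under its upper end. Origin on the bench; the tube's mouth is 60 mm along its x and 130 mm up.
- spray_can: Bystander: white can, 52 mm diameter, 150 mm high, standing; origin at its foot.
- tip_box: Bystander: clear box 85 x 120 x 55 mm; origin at the centre of its underside.
- screwdriver: Bystander: screwdriver 160 mm long, lying on the bench.
- nut: Bystander: round steel nut, 28 mm diameter, 16 mm high; origin under its centre.
- board: Bystander: small green circuit board 60 x 40 x 8 mm; origin under its centre.
- vial: Bystander: clear capped vial, 28 mm diameter, 55 mm high, standing; origin at its foot.

How it is judged:
By the outcome, as a careful person would: the job done as asked, in the order asked, and still so for the second after the job is handed in, while the arm keeps its last pose, push and grip.
It also fails if it takes over 64 s, if anything falls off the work surface, if the arm or the gripper's body presses on something with over 40 N, if the wrist force passes 120 N, or if a joint passes its speed limit or range.

## Working session

There is one attempt and no reset: what is moved stays moved. The work goes in short steps, Python scripts to look and compute and a tool call to move; the robot and the scene stay as the last step left them, time stands still between calls to the robot, and variables do not carry over. Pictures are saved under pics/ and viewed, and the job is handed in when it is done.

Besides the shell and the picture viewer there is one more tool, called after "Request:" as a command line: name --pt "numbers of a row" for each row, then --argument value for the rest. send_rows: Moves the arm, as the interface text tells. Its arguments: {"type":"object","properties":{"commands":{"type":"array","items":{"type":"array","items":{"type":"number"}}}},"required":["commands"]}

```bash
ls; mkdir -p pics
python3 - <<'E'
from workcell import sense, read_camera
import cv2, pickle
print(sense())
for n in ("scene","side","wrist"):
    d=read_camera(n); pickle.dump(d,open(f"{n}0.pkl","wb"))
    cv2.imwrite(f"pics/{n}0.png",d["frame"][:,:,::-1])
    print(n,d["camera_matrix"],d["k1"],d["xyz"],d["attitude"])
E
```

```text
pics
{'t': 0.0, 'joint_positions': array([-2.23407325e-01,  3.13475187e-01,  1.49843847e+00, -8.55042990e-07,
        1.33101392e+00, -2.23413250e-01]), 'joint_vel': array([-0.00074053, -0.00044714, -0.00037702, -0.00041252, -0.00139284,
        0.00209451]), 'effort': array([-5.78409599e-04, -4.12261176e+01, -2.59742296e+01, -3.58453699e-04,
        4.11797926e-03, -1.23038126e-05]), 'position': array([5.24739711e-01, 4.29087623e-05, 2.30721673e-01]), 'orientation': array([-3.14029072e+00, -2.94955249e-04,  1.57080226e+00]), 'contact_force': array([0.24856342, 0.14298559, 0.14000701]), 'torque': array([ 0.03762563, -0.02277665,  0.04146758]), 'opening': 0.08558053596337684}
scene [[381.58452046   0.         247.79783823]
 [  0.         381.58452046 194.2685511 ]
 [  0.           0.           1.        ]] -0.13193427224076804 [1.12763722 0.30529405 0.59686311] [-2.26831927 -0.01518472  2.08733206]
side [[370.03066134   0.         261.6211522 ]
 [  0.         370.03066134 191.41853685]
 [  0.           0.           1.        ]] -0.0409089195471203 [0.38839378 0.52981823 0.58551801] [-2.26232825 -0.01531388 -2.75861256]
wrist [[308.51736667   0.         255.3039655 ]
 [  0.         308.51736667 197.00700183]
 [  0.           0.           1.        ]] -0.07907500953478157 [0.52400878 0.07254769 0.37442185] [2.84974481e+00 1.26047103e-03 7.40548430e-04]
```

View pics/scene0.png

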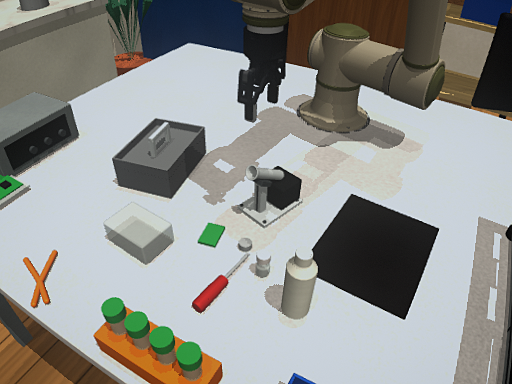

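View pics/side0.png

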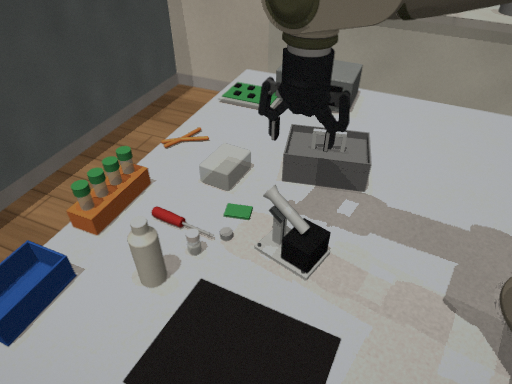

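View pics/wrist0.png

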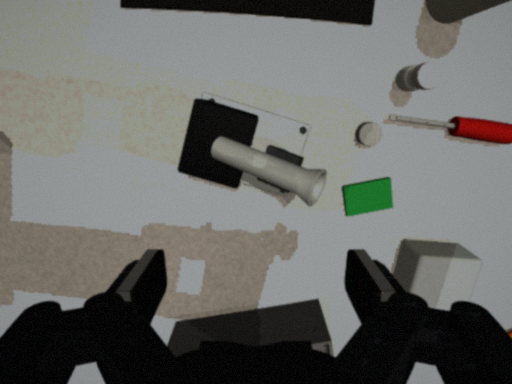

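```bash
cat > h.py <<'E'
import numpy as np, cv2, pickle
from scipy.spatial.transform import Rotation as R
def Rm(a): return R.from_euler('xyz',a).as_matrix()
def cloud(d):
    h,w=d["z_map"].shape
    u,v=np.meshgrid(np.arange(w),np.arange(h))
    p=cv2.undistortPoints(np.stack([u.ravel(),v.ravel()],1).astype(np.float64)[:,None],d["camera_matrix"],np.array([d["k1"],0,0,0.]))[:,0]
    z=d["z_map"].ravel().astype(float)
    c=np.c_[p*z[:,None],z]@Rm(d["attitude"]).T+d["xyz"]
    c[z<=0]=np.nan
    return c.reshape(h,w,3)
def proj(d,P):
    rm=Rm(d["attitude"]).T; P=np.atleast_2d(P).astype(float)
    q,_=cv2.projectPoints(P,cv2.Rodrigues(rm)[0],-rm@d["xyz"],d["camera_matrix"],np.array([d["k1"],0,0,0.]))
    return q[:,0]
E
python3 - <<'E'
from h import *
P={}
for n in ("scene","side","wrist"):
    d=pickle.load(open(n+"0.pkl","rb")); c=cloud(d); P[n]=c
    # bench plane stats
    f=c.reshape(-1,3); f=f[~np.isnan(f).any(1)]
    m=(abs(f[:,2])<.02)&(f[:,0]>.2)&(f[:,0]<.8)&(abs(f[:,1])<.4)
    print(n,"bench z",np.median(f[m,2]),f[m,2].std())
    # heightmap
    img=np.zeros((600,800),np.float32) # x .2..0.95 rows? 1px=1.5mm
    col=np.zeros((600,800,3),np.uint8)
    ok=~np.isnan(c).any(2)
    X=((c[...,0]-.1)/.00125);Y=((.5-c[...,1])/.00125)
    ok&=(X>=0)&(X<600)&(Y>=0)&(Y<800)&(c[...,2]<.2)
    o=np.argsort(c[ok][:,2])
    xi=X[ok][o].astype(int); yi=Y[ok][o].astype(int)
    for dx in(0,1):
     for dy in (0,1):
      col[np.clip(599-xi+dx,0,599),np.clip(yi+dy,0,799)]=d["frame"][ok][o][:,::-1]
    cv2.imwrite(f"pics/top_{n}.png",col)
E
```

```text
scene bench z 0.0010194519945327385 0.0030444189438324654
side bench z 0.001139588468712538 0.0028017113426410728
wrist bench z 0.0011340765110823825 0.0027215782017869458
```

View pics/top_scene.png

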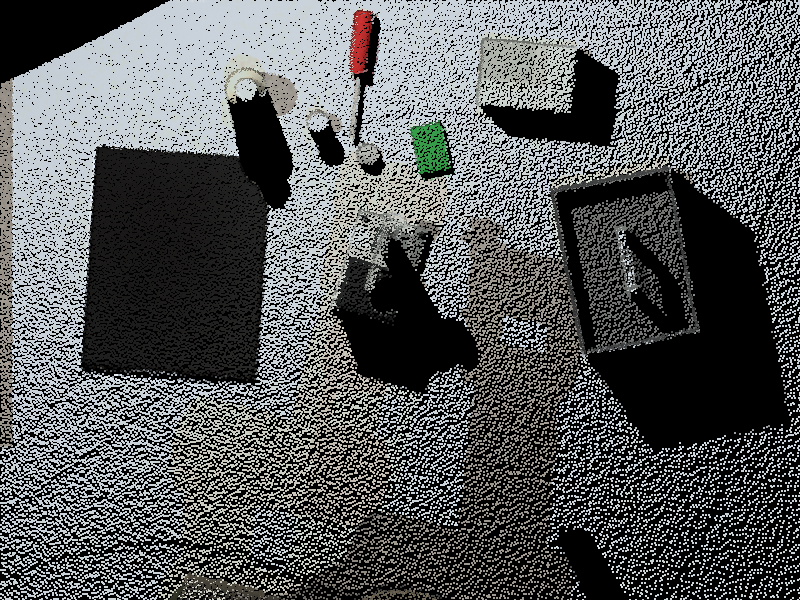

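View pics/top_side.png

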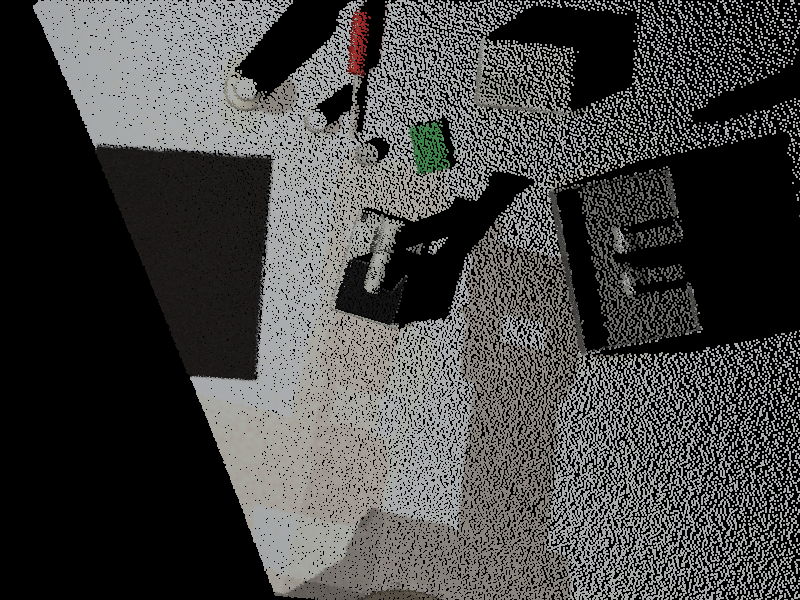

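Run:
```python
from h import *
from scipy.optimize import least_squares
P={n:pickle.load(open(n+"0.pkl","rb")) for n in ("scene","side","wrist")}
C={n:cloud(P[n]) for n in P}
def box(c,x0,x1,y0,y1,z0,z1):
    return (c[...,0]>x0)&(c[...,0]<x1)&(c[...,1]>y0)&(c[...,1]<y1)&(c[...,2]>z0)&(c[...,2]<z1)
for n in P:
    c=C[n];f=P[n]["frame"]
    m=box(c,.36,.68,-.42,-.15,.079,.092)
    if m.sum()>20: print(n,"rim",cv2.minAreaRect(c[m][:,:2].astype(np.float32)),m.sum(),np.median(c[m][:,2]))
    m=box(c,.4,.62,-.36,-.2,.108,.125)
    if m.sum()>20: print(n,"handle",cv2.minAreaRect(c[m][:,:2].astype(np.float32)),c[m].mean(0),m.sum(),np.percentile(c[m][:,2],90))
    m=box(c,.3,.7,.1,.45,-.01,.02)&(f.max(2)<60)
    m=cv2.erode(m.astype(np.uint8),np.ones((2,2)))>0
    if m.sum()>20: print(n,"mat",cv2.minAreaRect(c[m][:,:2].astype(np.float32)),np.median(c[m][:,2]))
# tube
def res(p,Q):
    # mouth p0..2, dir yaw p3, pitch p4
    a=np.array([np.cos(p[4])*np.cos(p[3]),np.cos(p[4])*np.sin(p[3]),np.sin(p[4])])
    v=Q-p[:3]; s=v@a; return s,np.linalg.norm(v-s[:,None]*a,axis=1)
for n in P:
    c=C[n]; f=P[n]["frame"].astype(int)
    m=box(c,.45,.63,-.05,.07,.08,.16)&(f.min(2)>70)
    Q=c[m]; print(n,"tube pts",len(Q),Q.min(0),Q.max(0),np.median(Q,0))
```

```text
scene rim ((0.5239871740341187, -0.2819935977458954), (0.21422815322875977, 0.15288463234901428), 10.616211891174316) 657 0.08361929597631657
scene handle ((0.52510005235672, -0.28220540285110474), (0.0841493085026741, 0.014112425968050957), 9.765787124633789) [ 0.5298084  -0.27957245  0.11590901] 145 0.11923051392926111
scene mat ((0.5237838625907898, 0.28200429677963257), (0.21557943522930145, 0.2766645550727844), 86.15785217285156) 0.004647252760545562
side rim ((0.5242399573326111, -0.2809668183326721), (0.21112966537475586, 0.15519489347934723), 11.119186401367188) 560 0.0838702243209628
side handle ((0.5246484279632568, -0.2796129286289215), (0.08301911503076553, 0.01669592782855034), 7.469845771789551) [ 0.52578229 -0.27783979  0.11570346] 133 0.11930603277797387
side mat ((0.5212198495864868, 0.2817844748497009), (0.21578161418437958, 0.27593734860420227), 85.98661804199219) 0.0046750173107587
wrist rim ((0.6029787063598633, -0.20196758210659027), (0.023948023095726967, 0.025119027122855186), 12.57022476196289) 176 0.08454204710716992
wrist mat ((0.5393737554550171, 0.17697103321552277), (0.07502233237028122, 0.31903076171875), 75.39424133300781) 0.004895924255317263
scene tube pts 435 [ 0.48593043 -0.00748414  0.08049372] [0.58511982 0.04357511 0.14479233] [0.55567615 0.02150705 0.11708341]
side tube pts 683 [4.83876437e-01 2.43121144e-04 8.04855207e-02] [0.58377396 0.04558052 0.14394307] [0.53344549 0.02684385 0.11110636]
wrist tube pts 2914 [ 0.48239727 -0.00773652  0.08191123] [0.58367354 0.04366494 0.14610697] [0.5394428  0.02129716 0.11913595]
```

Run:
```python
from h import *
from scipy.optimize import least_squares
P={n:pickle.load(open(n+"0.pkl","rb")) for n in ("scene","side","wrist")}
def fit(Q,lab):
  p=np.array([.575,.012,.13,-.4,.0105]);th=np.radians(30)
  for it in range(6):
    def ax(p): return np.array([np.cos(th)*np.cos(p[3]),np.cos(th)*np.sin(p[3]),np.sin(th)])
    def sr(p,Q):
        v=Q-p[:3]; s=v@ax(p); return s,np.linalg.norm(v-s[:,None]*ax(p),axis=1)
    s,r=sr(p,Q); k=(s>-.1)&(s<-.022)&(abs(r-p[4])<(.012 if it<2 else .004))
    q=Q[k]
    def f(t):
        pp=np.r_[.575,t]; return sr(pp,q)[1]-pp[4]
    o=least_squares(f,p[1:],loss='soft_l1',f_scale=.001); p=np.r_[.575,o.x]
  s,r=sr(p,Q); k=(r<.022)
  print(lab,"fit",p,"yaw",np.degrees(p[3]),"n",len(q),"rms",np.std(f(o.x)),"s range",np.percentile(s[k],[0,1,50,99,100]))
  a=ax(p)
  smax=np.percentile(s[k],99.5)
  print("  mouth est by s:",p[:3]+a*smax,"by z=.130:",p[:3]+a*(.13-p[2])/a[2])
QQ=[]
for n in P:
    c=cloud(P[n]); f=P[n]["frame"].astype(int)
    m=(c[...,0]>.46)&(c[...,0]<.63)&(c[...,1]>-.05)&(c[...,1]<.07)&(c[...,2]>.075)&(c[...,2]<.16)&(f.min(2)>70)
    QQ.append(c[m]); fit(c[m],n)
fit(np.vstack([QQ[0],QQ[1],QQ[2][::4]]),"all")
```

```text
scene fit [ 0.575       0.00784025  0.13018721 -0.29458205  0.01071959] yaw -16.87830791794226 n 211 rms 0.0007787385009262596 s range [-0.10430021 -0.10073379 -0.02513979  0.00259558  0.00386729]
  mouth est by s: [0.5773404  0.00713015 0.13159927] by z=.130: [0.57468971 0.0079344  0.13      ]
side fit [ 0.575       0.00864726  0.12977002 -0.29430548  0.01111615] yaw -16.862461975273998 n 485 rms 0.0009829309596064185 s range [-0.10307948 -0.10198066 -0.04862439  0.0010115   0.00173466]
  mouth est by s: [0.57608834 0.00831737 0.1304266 ] by z=.130: [0.57538121 0.00853171 0.13      ]
wrist fit [ 0.575       0.00691742  0.1312223  -0.29458559  0.01119712] yaw -16.87851094904977 n 1807 rms 0.0005299433968859194 s range [-0.10533008 -0.10279456 -0.03876039  0.0001493   0.00065327]
  mouth est by s: [0.57520215 0.00685609 0.13134427] by z=.130: [0.57297411 0.00753211 0.13      ]
all fit [ 0.575       0.0072297   0.13004578 -0.29583088  0.01170698] yaw -16.94986108553613 n 1145 rms 0.0009536077244846693 s range [-0.10439298 -0.10242124 -0.03992807  0.00133108  0.00379916]
  mouth est by s: [0.57648954 0.00677573 0.13094482] by z=.130: [0.57492416 0.00725281 0.13      ]
```

```bash
cat > plan.py <<'E'
from h import *
from workcell import sense
def toolR(rodyaw,pitch=0,flip=0):
    # rod x dir = yaw, elevated by pitch deg ; tool x = +-rod x, z = -rod z
    r=R.from_euler('xyz',[0,-np.radians(pitch),np.radians(rodyaw)])*R.from_euler('x',180,degrees=True)
    if flip: r=r*R.from_euler('z',180,degrees=True)
    return r
def plan(pos,rot,n,claw,cur=None):
    s=sense()
    p=s["position"] if cur is None else cur[0]; r=R.from_euler('xyz',s["orientation"]) if cur is None else cur[1]
    rv=(r.inv()*rot).as_rotvec()
    print("dist mm",np.linalg.norm(pos-p)*1e3,"turn deg",np.degrees(np.linalg.norm(rv)))
    rows=[]
    for i in range(n):
        t=(i+1)/n
        tp=p if i==0 else tp
        k=1/(n-i)
        d=r.inv().apply((pos-tp)*k); w=np.degrees((r.inv()*rot).as_rotvec()*k)
        d=np.round(d,4); w=np.round(w,2)
        rows.append([*d,*w,claw]); tp=tp+r.apply(d); r=r*R.from_rotvec(np.radians(w))
    print("["+",".join("["+",".join(f"{x:g}" for x in q)+"]" for q in rows)+"]")
    print("end",tp,r.as_euler('xyz'))
    return tp,r
def st():
    s=sense(); print({k:np.round(v,4).tolist() for k,v in s.items() if k not in("effort","joint_vel")})
E
python3 -c "
from plan import *
plan(np.array([.5245,-.2815,.20]),toolR(10.7),12,1)"
```

```text
dist mm 283.24156060037444 turn deg 79.30190120396013
[[-0.0235,-0,0.0026,-0,0,6.61,1],[-0.0233,0.0027,0.0026,-0,0,6.61,1],[-0.0228,0.0053,0.0026,-0.01,0,6.61,1],[-0.0221,0.0079,0.0026,-0,0,6.61,1],[-0.021,0.0104,0.0026,-0,0,6.61,1],[-0.0197,0.0128,0.0025,-0,0,6.61,1],[-0.0181,0.015,0.0026,-0.01,0.01,6.61,1],[-0.0162,0.0169,0.0025,-0,0,6.61,1],[-0.0142,0.0187,0.0026,-0.01,0.01,6.61,1],[-0.0119,0.0202,0.0025,-0,0,6.6,1],[-0.0096,0.0214,0.0026,-0.01,0.01,6.61,1],[-0.007,0.0224,0.0025,-0,0,6.6,1]]
end [ 0.52445583 -0.28146689  0.2000216 ] [-3.14152373e+00  3.90873648e-05  1.86783087e-01]
```

Request:
send_rows --pt "-0.04 0 0 0 0 0 1" --pt "-0.04 0 0 0 0 0 1" --pt "-0.04 0 0 0 0 0 1" --pt "-0.04 0 0 0 0 0 1" --pt "-0.04 0 0 0 0 0 1" --pt "-0.04 0 0 0 0 0 1" --pt "-0.0415 0 0 0 0 0 1" --pt "0 0 0 0 0 8 1" --pt "0 0 0 0 0 8 1" --pt "0 0 0 0 0 8 1" --pt "0 0 0 0 0 8 1" --pt "0 0 0 0 0 8 1" --pt "0 0 0 0 0 8 1" --pt "0 0 0 0 0 8 1" --pt "0 0 0 0 0 8 1" --pt "0 0 0 0 0 8 1" --pt "0 0 0 0 0 7.3 1"

```text
t: 1.85
position: [0.5249, -0.2815, 0.231]
orientation: [-3.141, 0.0, 0.181]
contact_force: [0.1, 0.6, -0.4]
opening: 0.0854
```

```bash
python3 -c "
from plan import *
from workcell import read_camera
st()
d=read_camera('wrist'); pickle.dump(d,open('w1.pkl','wb')); cv2.imwrite('pics/w1.png',d['frame'][:,:,::-1])
plan(np.array([.5245,-.2815,.095]),toolR(10.7),5,1)
c=cloud(d)
m=(c[...,2]>.108)&(c[...,2]<.125)&(abs(c[...,0]-.52)<.08)&(abs(c[...,1]+.28)<.05)
print(m.sum(),cv2.minAreaRect(c[m][:,:2].astype(np.float32)) if m.sum()>10 else '')
m=(c[...,2]>.079)&(c[...,2]<.09)&(abs(c[...,0]-.52)<.16)&(abs(c[...,1]+.28)<.12)
print(m.sum(),cv2.minAreaRect(c[m][:,:2].astype(np.float32)) if m.sum()>10 else '')
"
```

```text
{'t': 1.85, 'joint_positions': [-0.6887, 0.4713, 1.2706, 0.0, 1.4004, 0.7009], 'position': [0.5249, -0.2815, 0.231], 'orientation': [-3.1411, 0.0004, 0.1812], 'contact_force': [0.056, 0.5705, -0.3878], 'torque': [-0.0023, -0.0824, -0.0132], 'opening': 0.0854}
dist mm 135.96162719978253 turn deg 0.6596147442809841
[[-0.0001,0,0.0272,-0.01,0,-0.13,1],[-0.0001,0,0.0272,-0,0.01,-0.13,1],[-0.0001,0,0.0272,-0.01,0,-0.13,1],[-0,0,0.0272,-0,0.01,-0.13,1],[-0.0001,0,0.0272,-0.01,0,-0.14,1]]
end [ 0.52447184 -0.28149411  0.09496113] [3.14157748e+00 8.31586235e-05 1.86776310e-01]
1306 ((0.5243237614631653, -0.2829175293445587), (0.08240865170955658, 0.01189166959375143), 10.830608367919922)
4015 ((0.5234686136245728, -0.2828795909881592), (0.21127279102802277, 0.15081186592578888), 10.901111602783203)
```

View pics/w1.png

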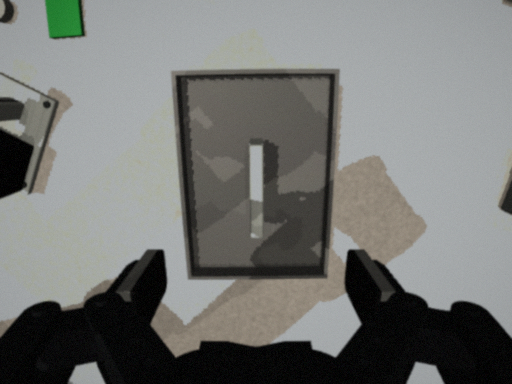

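Request:
send_rows --pt "0 0.0005 0.03 0 0 -0.4 1" --pt "0 0 0.03 0 0 0 1" --pt "0 0 0.03 0 0 0 1" --pt "0 0 0.025 0 0 0 1" --pt "0 0 0.015 0 0 0 1" --pt "0 0 0.006 0 0 0 1" --pt "0 0 0 0 0 0 1" --pt "0 0 0 0 0 0 -1" --pt "0 0 0 0 0 0 -1" --pt "0 0 0 0 0 0 -1" --pt "0 0 0 0 0 0 -1" --pt "0 0 0 0 0 0 -1" --pt "0 0 0 0 0 0 -1" --pt "0 0 0 0 0 0 -1" --pt "0 0 0 0 0 0 -1"

```text
t: 3.4
position: [0.5253, -0.2822, 0.0957]
orientation: [3.141, -0.0, 0.194]
contact_force: [-0.9, 0.2, 4.5]
opening: 0.0106
```

```bash
python3 -c "
from plan import *
st()"
```

```text
{'t': 3.4, 'joint_positions': [-0.6892, 0.5974, 1.4387, -0.0, 1.1048, 0.6878], 'position': [0.5253, -0.2822, 0.0957], 'orientation': [3.141, -0.0004, 0.1938], 'contact_force': [-0.8874, 0.1595, 4.4527], 'torque': [0.0846, 0.1118, 0.0091], 'opening': 0.0106}
```

Request:
send_rows --pt "0 0 -0.005 0 0 0 -1" --pt "0 0 -0.01 0 0 0 -1" --pt "0 0 -0.015 0 0 0 -1" --pt "0 0 -0.02 0 0 0 -1" --pt "0 0 -0.025 0 0 0 -1" --pt "0 0 -0.025 0 0 0 -1" --pt "0 0 -0.025 0 0 0 -1" --pt "0 0 -0.02 0 0 0 -1" --pt "0 0 -0.015 0 0 0 -1" --pt "0 0 -0.008 0 0 0 -1" --pt "0 0 0 0 0 0 -1"

```text
t: 4.5
position: [0.5252, -0.2821, 0.2642]
orientation: [3.14, -0.001, 0.194]
contact_force: [-0.0, 0.2, -2.5]
opening: 0.0106
```

```bash
python3 -c "
from plan import *
from workcell import read_camera
st()
for n in ('side','scene'):
  d=read_camera(n); pickle.dump(d,open(n+'2.pkl','wb')); cv2.imwrite('pics/'+n+'2.png',d['frame'][:,:,::-1])
"
```

```text
{'t': 4.5, 'joint_positions': [-0.6892, 0.4535, 1.2116, -0.0, 1.4749, 0.6878], 'position': [0.5252, -0.2821, 0.2642], 'orientation': [3.1404, -0.0009, 0.1938], 'contact_force': [-0.0121, 0.1955, -2.4685], 'torque': [0.0318, -0.0173, -0.0163], 'opening': 0.0106}
```

View pics/side2.png

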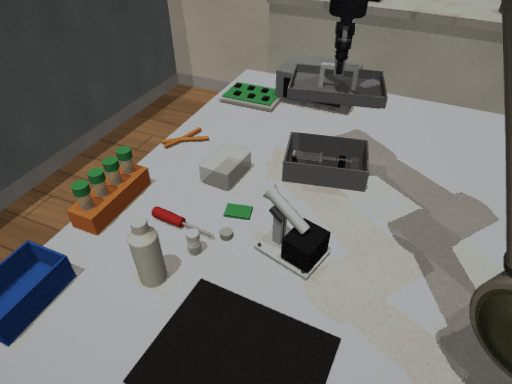

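View pics/scene2.png

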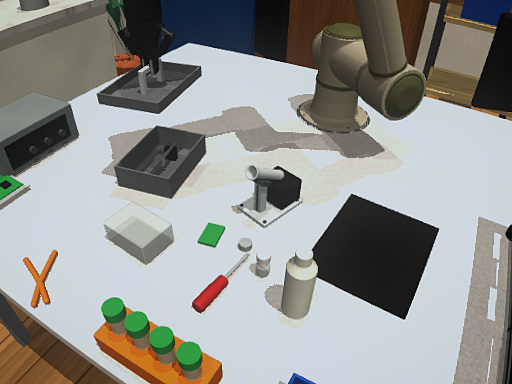

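Request:
send_rows --pt "0 0 0 0 0 3 -1" --pt "0 0 0 0 0 4 -1" --pt "0 0 0 0 0 4 -1" --pt "0 0 0 0 0 4 -1" --pt "-0.001 -0.015 0 0 0 0 -1" --pt "-0.002 -0.025 0 0 0 0 -1" --pt "-0.003 -0.0375 0 0 0 0 -1" --pt "-0.003 -0.0375 0 0 0 0 -1" --pt "-0.003 -0.0375 0 0 0 0 -1" --pt "-0.003 -0.0375 0 0 0 0 -1" --pt "-0.003 -0.0375 0 0 0 0 -1" --pt "-0.003 -0.0375 0 0 0 0 -1" --pt "-0.003 -0.0375 0 0 0 0 -1" --pt "-0.003 -0.0375 0 0 0 0 -1" --pt "-0.003 -0.0375 0 0 0 0 -1" --pt "-0.003 -0.0375 0 0 0 0 -1" --pt "-0.003 -0.0375 0 0 0 0 -1" --pt "-0.002 -0.0375 0 0 0 0 -1" --pt "-0.002 -0.0375 0 0 0 0 -1" --pt "-0.0015 -0.025 0 0 0 0 -1"

```text
t: 6.6
position: [0.5198, 0.2749, 0.2626]
orientation: [-3.142, 0.001, -0.064]
contact_force: [0.1, -0.7, -3.0]
opening: 0.0109
```

Request:
send_rows --pt "0 -0.01 0 0 0 0 -1" --pt "0 0 0 0 0 0 -1" --pt "0 0 0 0 0 0 -1"

```text
t: 6.9
position: [0.5218, 0.2813, 0.263]
orientation: [3.141, 0.001, -0.068]
contact_force: [0.7, -0.9, -1.9]
opening: 0.0109
```

```bash
python3 -c "
from plan import *
from workcell import read_camera
st()
for n in ('scene',):
  d=read_camera(n); pickle.dump(d,open(n+'3.pkl','wb')); cv2.imwrite('pics/'+n+'3.png',d['frame'][:,:,::-1])
plan(np.array([.522,.282,.055]),toolR(-3.9),5,-1)
"
```

```text
{'t': 6.9, 'joint_positions': [0.2971, 0.4474, 1.2239, -0.0004, 1.4711, 1.9358], 'position': [0.5218, 0.2813, 0.263], 'orientation': [3.141, 0.0006, -0.0678], 'contact_force': [0.6543, -0.904, -1.8611], 'torque': [-0.0647, -0.0348, 0.0172], 'opening': 0.0109}
dist mm 208.24029857085577 turn deg 0.042177650372113074
[[0,-0.0002,0.0416,0,0,-0.01,-1],[0,-0.0002,0.0417,0.01,0,-0.01,-1],[0,-0.0002,0.0416,0,0.01,-0,-1],[0,-0.0002,0.0417,0.01,0,-0.01,-1],[0,-0.0002,0.0416,0,0.01,-0,-1]]
end [0.52195929 0.28195986 0.05503771] [ 3.14153079e+00 -8.39668386e-05 -6.80944732e-02]
```

View pics/scene3.png

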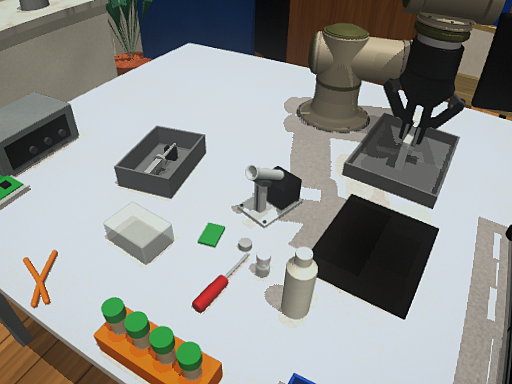

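Request:
send_rows --pt "0 0 0.02 0 0 0 -1" --pt "0 0 0.035 0 0 0 -1" --pt "0 0 0.04 0 0 0 -1" --pt "0 0 0.04 0 0 0 -1" --pt "0 0 0.03 0 0 0 -1" --pt "0 0 0.02 0 0 0 -1" --pt "0 0 0.015 0 0 0 -1" --pt "0 0 0.007 0 0 0 -1" --pt "0 0 0.005 0 0 0 -1" --pt "0 0 0 0 0 0 -1" --pt "0 0 0 0 0 0 -1"

```text
t: 8.05
position: [0.5224, 0.2819, 0.0521]
orientation: [-3.141, -0.001, -0.068]
contact_force: [-0.4, 0.4, -2.1]
opening: 0.0112
```

Request:
send_rows --pt "0 0 0.002 0 0 0 -1" --pt "0 0 0.001 0 0 0 -1" --pt "0 0 0 0 0 0 -1"

```text
t: 8.35
position: [0.5219, 0.282, 0.0483]
orientation: [-3.142, -0.0, -0.068]
contact_force: [-0.9, 0.2, -2.3]
opening: 0.0104
```

Request:
send_rows --pt "0 0 0.001 0 0 0 -1" --pt "0 0 0.001 0 0 0 -1" --pt "0 0 0 0 0 0 -1"

```text
t: 8.65
position: [0.5218, 0.282, 0.0461]
orientation: [3.141, 0.0, -0.068]
contact_force: [0.7, 0.8, -3.8]
opening: 0.0109
```

Request:
send_rows --pt "0 0 0.0005 0 0 0 -1" --pt "0 0 0 0 0 0 -1"

```text
t: 8.85
position: [0.5219, 0.282, 0.0457]
orientation: [3.142, 0.0, -0.068]
contact_force: [0.5, -0.6, -2.8]
opening: 0.0107
```

Request:
send_rows --pt "0 0 0.0005 0 0 0 -1" --pt "0 0 0.0005 0 0 0 -1" --pt "0 0 0 0 0 0 -1"

```text
t: 9.15
position: [0.522, 0.282, 0.0456]
orientation: [3.142, -0.0, -0.068]
contact_force: [-3.4, -1.8, 6.7]
opening: 0.0109
```

Request:
send_rows --pt "0 0 0.0005 0 0 0 -1" --pt "0 0 0 0 0 0 -1"

```text
t: 9.35
position: [0.522, 0.282, 0.0456]
orientation: [3.142, -0.0, -0.068]
contact_force: [-5.6, -3.3, 10.7]
opening: 0.0106
```

Request:
send_rows --pt "0 0 -0.001 0 0 0 -1" --pt "0 0 0 0 0 0 1" --pt "0 0 0 0 0 0 1" --pt "0 0 0 0 0 0 1" --pt "0 0 0 0 0 0 1" --pt "0 0 0 0 0 0 1" --pt "0 0 0 0 0 0 1" --pt "0 0 -0.01 0 0 0 1" --pt "0 0 -0.02 0 0 0 1" --pt "0 0 -0.03 0 0 0 1" --pt "0 0 -0.03 0 0 0 1" --pt "0 0 -0.04 0 0 0 1" --pt "0 0 -0.04 0 0 0 1" --pt "0 0 -0.03 0 0 0 1" --pt "0 0 0 0 0 0 1"

```text
t: 10.85
position: [0.5231, 0.2825, 0.2507]
orientation: [-3.138, -0.008, -0.068]
contact_force: [0.7, 0.7, 0.1]
opening: 0.0854
```

```bash
python3 -c "
from plan import *
from workcell import read_camera
st()
for n in ('side','scene','wrist'):
  d=read_camera(n); pickle.dump(d,open(n+'4.pkl','wb')); cv2.imwrite('pics/'+n+'4.png',d['frame'][:,:,::-1])
  c=cloud(d)
  m=(abs(c[...,0]-.524)<.12)&(abs(c[...,1]+.282)<.09)&(c[...,2]<.07)&(c[...,2]>0)
  ys,xs=np.where(m)
  if n!='wrist':
    im=d['frame'][ys.min()-8:ys.max()+8,xs.min()-8:xs.max()+8,::-1]; print(xs.min()-8,ys.min()-8)
    cv2.imwrite('pics/'+n+'4c.png',cv2.resize(im,None,fx=6,fy=6,interpolation=cv2.INTER_CUBIC))
  m=(abs(c[...,0]-.522)<.14)&(abs(c[...,1]-.282)<.12)&(c[...,2]>.029)&(c[...,2]<.038)
  print(n,m.sum(),cv2.minAreaRect(c[m][:,:2].astype(np.float32)) if m.sum()>10 else '',np.median(c[m][:,2]))
"
```

```text
{'t': 10.85, 'joint_positions': [0.2982, 0.4519, 1.2487, -0.0, 1.4321, 1.9369], 'position': [0.5231, 0.2825, 0.2507], 'orientation': [-3.1384, -0.0083, -0.0679], 'contact_force': [0.6529, 0.7327, 0.1176], 'torque': [0.0129, -0.0215, 0.0078], 'opening': 0.0854}
264 124
side 1144 ((0.5222755670547485, 0.2814329266548157), (0.15155129134655, 0.2125692218542099), 86.59068298339844) 0.034122419369181145
101 118
scene 808 ((0.5217013359069824, 0.2810743749141693), (0.1515950709581375, 0.21386206150054932), 85.99026489257812) 0.03390844651140923
wrist 2623 ((0.5203766822814941, 0.28113383054733276), (0.15115393698215485, 0.21031175553798676), 86.20303344726562) 0.03472820128813098
```

View pics/scene4.png

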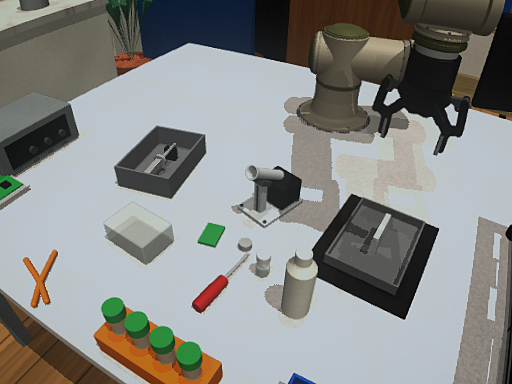

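View pics/scene4c.png

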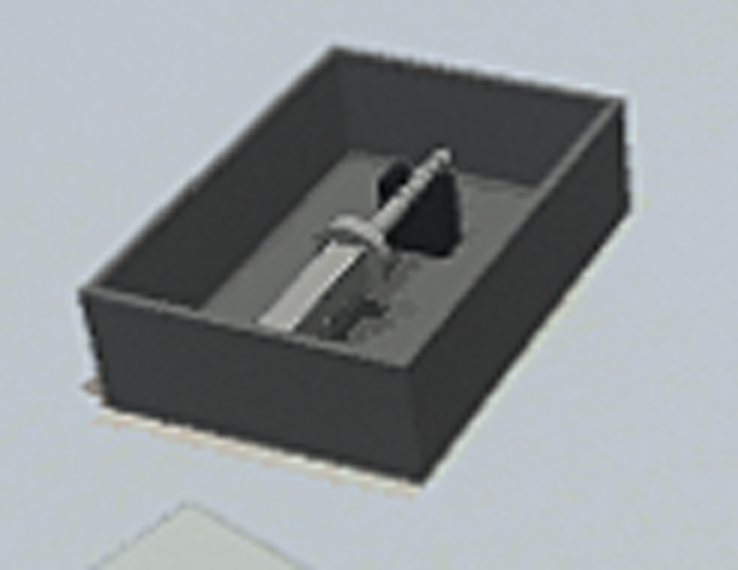

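View pics/side4c.png

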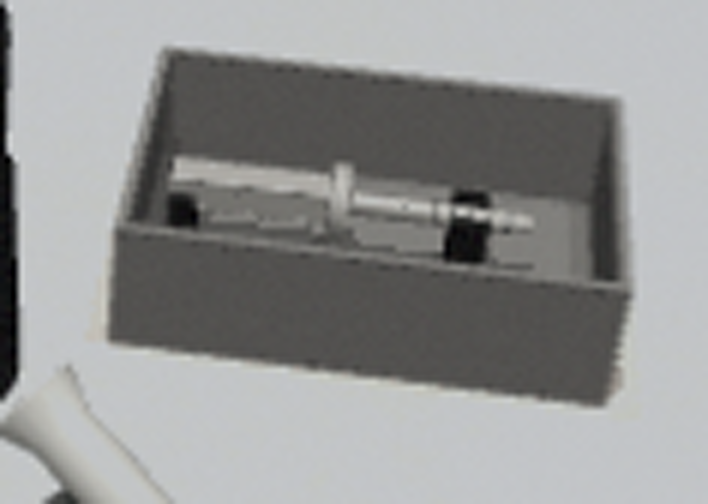

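Request:
send_rows --pt "0.003 0.02 0 0 0 0 1" --pt "0.0055 0.035 0 0 0 0 1" --pt "0.006 0.04 0 0 0 0 1" --pt "0.006 0.04 0 0 0 0 1" --pt "0.006 0.04 0 0 0 0 1" --pt "0.006 0.04 0 0 0 0 1" --pt "0.006 0.04 0 0 0 0 1" --pt "0.006 0.04 0 0 0 0 1" --pt "0.006 0.04 0 0 0 0 1" --pt "0.006 0.04 0 0 0 0 1" --pt "0.006 0.04 0 0 0 0 1" --pt "0.006 0.04 0 0 0 0 1" --pt "0.006 0.04 0 0 0 0 1" --pt "0.006 0.035 0 0 0 0 1" --pt "0.005 0.021 0 0 0 0 1" --pt "0 0 0 0 0 -8.5 1" --pt "0 0 0 0 0 -8.5 1" --pt "0 0 0 0 0 -8.5 1" --pt "0 0 0 0 0 -8.5 1" --pt "0 0 0 0 0 -8.5 1"

```text
t: 13.0
position: [0.5694, -0.2733, 0.2437]
orientation: [-3.139, 0.001, 0.68]
contact_force: [0.2, -0.3, -0.4]
opening: 0.0854
```

Request:
send_rows --pt "0 0 0 0 0 -8.5 1" --pt "0 0 0 0 0 -8.5 1" --pt "0 0 0 0 0 -8.5 1" --pt "0 0 0 0 0 -8.5 1" --pt "0 0 0 0 0 -8.5 1" --pt "0 0 0 0 0 -8.5 1" --pt "0 0 0 0 0 -8.5 1" --pt "0 0 0 0 0 -8.5 1" --pt "0 0 0 0 0 -8.5 1" --pt "0 0 0 0 0 -8.5 1" --pt "0 0 0 0 0 -8.5 1" --pt "0 0 0 0 0 -8.5 1" --pt "0 0 0 0 0 -8.5 1" --pt "0 0 0 0 0 -8.5 1" --pt "0 0 0 0 0 -8.5 1" --pt "0 0 0 0 0 -8.5 1" --pt "0 0 0 0 0 -8.5 1" --pt "0 0 0 0 0 -7.5 1" --pt "0 0 0 0 0 0 1"

```text
t: 14.9
position: [0.5694, -0.2733, 0.2439]
orientation: [3.14, -0.002, -2.956]
contact_force: [-0.2, -0.2, 0.3]
opening: 0.0856
```

```bash
python3 -c "
from plan import *
from workcell import read_camera
st()
d=read_camera('wrist'); pickle.dump(d,open('w5.pkl','wb')); cv2.imwrite('pics/w5.png',d['frame'][:,:,::-1])
"
```

```text
{'t': 14.9, 'joint_positions': [-0.6327, 0.5501, 1.1151, 0.0, 1.4791, -2.3895], 'position': [0.5694, -0.2733, 0.2439], 'orientation': [3.1396, -0.0018, -2.9555], 'contact_force': [-0.195, -0.1808, 0.2795], 'torque': [0.016, -0.0101, 0.0302], 'opening': 0.0856}
```

View pics/w5.png

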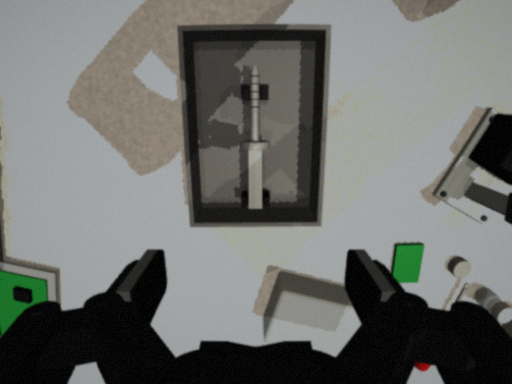

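```bash
python3 -c "
from plan import *
d=pickle.load(open('w5.pkl','rb')); c=cloud(d)
f=d['frame'].astype(int)
reg=np.zeros(f.shape[:2],bool); reg[150:206,235:280]=1
m=reg&(c[...,2]>.038)&(c[...,2]<.052)
q=c[m]; print(m.sum(),cv2.minAreaRect(q[:,:2].astype(np.float32)),np.median(q,0))
reg[:]=0; reg[62:140,235:280]=1
m=reg&(c[...,2]>.032)&(c[...,2]<.048); q=c[m]; print(m.sum(),np.median(q,0),cv2.minAreaRect(q[:,:2].astype(np.float32)),cv2.fitLine(q[:,:2].astype(np.float32),2,0,.01,.01).T)
# collar
reg[:]=0; reg[135:156,235:280]=1
m=reg&(c[...,2]>.046)&(c[...,2]<.06); q=c[m]; print('collar',m.sum(),np.median(q,0))
m=(abs(c[...,0]-.524)<.13)&(abs(c[...,1]+.282)<.11)&(c[...,2]>.056)&(c[...,2]<.066)
print('rim',cv2.minAreaRect(c[m][:,:2].astype(np.float32)))
u=R.from_euler('z',10.8,degrees=True).apply([1,0,0])
for s in (-.08,0,.004,.037,.078): print(s,proj(d,np.array([.524,-.2825,.036])+u*(.011+s)))
"
```

```text
858 ((0.5757898688316345, -0.2727581262588501), (0.0673951730132103, 0.03330070897936821), 10.89680290222168) [ 0.5758557  -0.27257411  0.04493633]
952 [ 0.48630218 -0.28838092  0.04087899] ((0.4944612383842468, -0.28845006227493286), (0.07727745175361633, 0.029499312862753868), 10.04336166381836) [[ 0.9810817   0.19359402  0.4904556  -0.2890238 ]]
collar 212 [ 0.53835671 -0.27933987  0.05171205]
rim ((0.5233184099197388, -0.2829819917678833), (0.21050944924354553, 0.15106216073036194), 11.187862396240234)
-0.08 [[254.80494926  66.09000441]]
0 [[254.95148903 140.98090263]]
0.004 [[254.95848507 144.52580459]]
0.037 [[255.01488903 173.01118943]]
0.078 [[255.08161692 206.49891238]]
```

Request:
send_rows --pt "-0.0018 0 0.02 0 0 0 1" --pt "0 0 0.035 0 0 0 1" --pt "0 0 0.04 0 0 0 1" --pt "0 0 0.04 0 0 0 1" --pt "0 0 0.03 0 0 0 1" --pt "0 0 0.025 0 0 0 1" --pt "0 0 0.018 0 0 0 1" --pt "0 0 0.012 0 0 0 1" --pt "0 0 0.004 0 0 0 1" --pt "0 0 0 0 0 0 1" --pt "0 0 0 0 0 0 1"

```text
t: 16.05
position: [0.572, -0.2735, 0.0222]
orientation: [-3.141, 0.001, -2.957]
contact_force: [-0.4, -0.2, -1.1]
opening: 0.0861
```

Request:
send_rows --pt "0.0005 0 0.003 0 0 0 1" --pt "0 0 0.0015 0 0 0 1" --pt "0 0 0 0 0 0 -1" --pt "0 0 0 0 0 0 -1" --pt "0 0 0 0 0 0 -1" --pt "0 0 0 0 0 0 -1" --pt "0 0 0 0 0 0 -1" --pt "0 0 0 0 0 0 -1" --pt "0 0 0 0 0 0 -1" --pt "0 0 0 0 0 0 -1"

```text
t: 17.05
position: [0.5712, -0.2734, 0.017]
orientation: [-3.141, 0.0, -2.957]
contact_force: [-0.0, -0.1, 1.5]
opening: 0.015
```

Gripped. Lift straight up and look.

Request:
send_rows --pt "0 0 -0.005 0 0 0 -1" --pt "0 0 -0.01 0 0 0 -1" --pt "0 0 -0.015 0 0 0 -1" --pt "0 0 -0.02 0 0 0 -1" --pt "0 0 -0.03 0 0 0 -1" --pt "0 0 -0.03 0 0 0 -1" --pt "0 0 -0.04 0 0 0 -1" --pt "0 0 -0.03 0 0 0 -1" --pt "0 0 -0.03 0 0 0 -1" --pt "0 0 -0.02 0 0 0 -1" --pt "0 0 0 0 0 0 -1" --pt "0 0 0 0 0 0 -1"

```text
t: 18.25
position: [0.5708, -0.2731, 0.2467]
orientation: [3.142, -0.0, -2.957]
contact_force: [0.3, -0.6, -2.3]
opening: 0.015
```

```bash
python3 -c "
from plan import *
from workcell import read_camera
st()
for n in ('wrist','side'):
  d=read_camera(n); pickle.dump(d,open(n+'6.pkl','wb')); cv2.imwrite('pics/'+n+'6.png',d['frame'][:,:,::-1])
"
```

```text
{'t': 18.25, 'joint_positions': [-0.6311, 0.5501, 1.108, 0.0, 1.4836, -2.3869], 'position': [0.5708, -0.2731, 0.2467], 'orientation': [3.1415, -0.0001, -2.9566], 'contact_force': [0.2974, -0.6205, -2.2815], 'torque': [-0.0113, -0.0068, 0.0577], 'opening': 0.015}
```

View pics/wrist6.png

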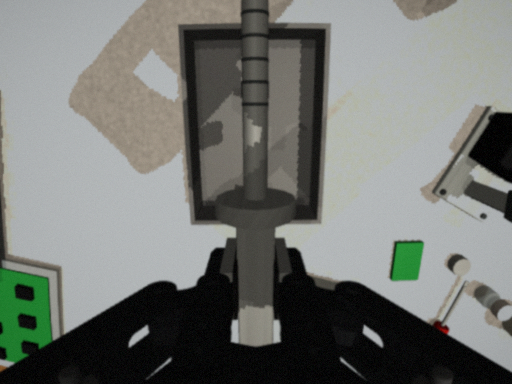

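View pics/side6.png

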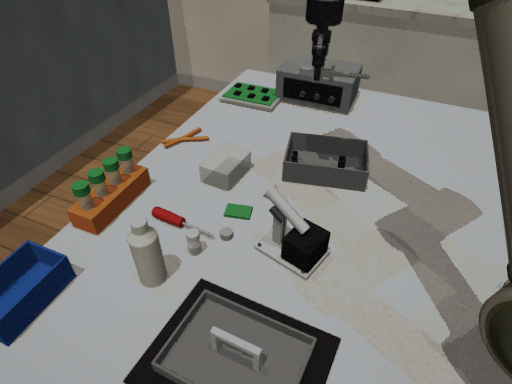

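```bash
cat > rod.py <<'E'
from plan import *
from scipy.optimize import least_squares
def rodfit(d,s):
    c=cloud(d); T=R.from_euler('xyz',s["orientation"])
    q=T.inv().apply((c-s["position"]).reshape(-1,3)).reshape(c.shape) # tool frame
    # stem: tool x from 45..115mm (flipped: tool x = tipwards), near z=-.019
    m=(q[...,0]>.045)&(q[...,0]<.108)&(abs(q[...,1])<.012)&(abs(q[...,2]+.019)<.015)
    Q=q[m]
    def f(p): # y=p0+p1*(x-.075), z=p2+p3*(x-.075)
        dy=Q[:,1]-p[0]-p[1]*(Q[:,0]-.075); dz=Q[:,2]-p[2]-p[3]*(Q[:,0]-.075)
        return np.hypot(dy,dz)-.005
    o=least_squares(f,[0,0,-.019,0],loss='soft_l1',f_scale=.001)
    p=o.x; print("n",m.sum(),"y0,z0 at x=75mm (mm)",p[[0,2]]*1e3,"slopes deg",np.degrees(p[[1,3]]),"rms",np.std(f(p)))
    m=(q[...,0]>.02)&(q[...,0]<.05)&(abs(q[...,2]+.019)<.022)&(np.hypot(q[...,1]-p[0],q[...,2]-p[2])>.009)&(np.hypot(q[...,1],q[...,2]+.019)<.019)
    m&=q[...,0]>.025
    print("collar x range",np.percentile(q[m][:,0],[2,50,98])*1e3 if m.sum() else None,m.sum())
    return p,q
if __name__=="__main__":
    s=sense(); p,q=rodfit(pickle.load(open('wrist6.pkl','rb')),s)
E
python3 rod.py
```

```text
n 4556 y0,z0 at x=75mm (mm) [ -0.83816516 -20.94101721] slopes deg [-0.28105045  0.08639756] rms 0.0005198816518128913
collar x range [25.869261   36.04152009 37.34666834] 2074
```

```bash
cat > ins.py <<'E'
from rod import *
M=np.array([.575,.0077,.130]); YAW=-16.9
def tcp(s,M=M,yaw=YAW,pitch=30,off=np.array([0,-.0004,-.0195])):
    # off: rod grip point in tool frame
    a=R.from_euler('xyz',[0,-np.radians(pitch),np.radians(yaw)]).apply([1,0,0])
    T=toolR(yaw,pitch,1)
    return M+a*(s+.037)-T.apply(off),T
E
python3 -c "
from ins import *
p,T=tcp(.13); print(p,T.as_euler('xyz'))
plan(p,T,14,-1)"
```

```text
[ 0.72282557 -0.03679479  0.1966125 ] [-3.14159265  0.52359878  2.84663201]
dist mm 285.17080266502296 turn deg 40.573430246858905
[[-0.0138,0.0146,0.0035,0.52,-2.11,1.92,-1],[-0.0132,0.0151,0.0038,0.52,-2.11,1.92,-1],[-0.0125,0.0155,0.0042,0.52,-2.11,1.92,-1],[-0.0118,0.016,0.0045,0.52,-2.11,1.92,-1],[-0.0111,0.0164,0.0048,0.52,-2.11,1.92,-1],[-0.0104,0.0168,0.005,0.52,-2.11,1.92,-1],[-0.0096,0.0172,0.0052,0.52,-2.11,1.92,-1],[-0.0088,0.0175,0.0054,0.52,-2.11,1.92,-1],[-0.008,0.0179,0.0056,0.52,-2.11,1.91,-1],[-0.0072,0.0182,0.0057,0.52,-2.11,1.92,-1],[-0.0064,0.0184,0.0057,0.52,-2.11,1.91,-1],[-0.0056,0.0187,0.0058,0.52,-2.11,1.92,-1],[-0.0048,0.0189,0.0058,0.52,-2.11,1.91,-1],[-0.0039,0.0192,0.0058,0.51,-2.11,1.92,-1]]
end [ 0.72285474 -0.03676168  0.19667623] [3.14154943 0.52363416 2.84659959]
```

Request:
send_rows --pt "-0.0138 0.0146 0.0035 0.52 -2.11 1.92 -1" --pt "-0.0132 0.0151 0.0038 0.52 -2.11 1.92 -1" --pt "-0.0125 0.0155 0.0042 0.52 -2.11 1.92 -1" --pt "-0.0118 0.016 0.0045 0.52 -2.11 1.92 -1" --pt "-0.0111 0.0164 0.0048 0.52 -2.11 1.92 -1" --pt "-0.0104 0.0168 0.005 0.52 -2.11 1.92 -1" --pt "-0.0096 0.0172 0.0052 0.52 -2.11 1.92 -1" --pt "-0.0088 0.0175 0.0054 0.52 -2.11 1.92 -1" --pt "-0.008 0.0179 0.0056 0.52 -2.11 1.91 -1" --pt "-0.0072 0.0182 0.0057 0.52 -2.11 1.92 -1" --pt "-0.0064 0.0184 0.0057 0.52 -2.11 1.91 -1" --pt "-0.0056 0.0187 0.0058 0.52 -2.11 1.92 -1" --pt "-0.0048 0.0189 0.0058 0.52 -2.11 1.91 -1" --pt "-0.0039 0.0192 0.0058 0.51 -2.11 1.92 -1" --pt "0 0 0 0 0 0 -1" --pt "0 0 0 0 0 0 -1"

```text
t: 19.95
position: [0.7229, -0.037, 0.1968]
orientation: [-3.14, 0.523, 2.849]
contact_force: [0.0, -0.8, -0.7]
opening: 0.0147
```

```bash
python3 -c "
from ins import *
from workcell import read_camera
st()
for n in ('wrist','side','scene'):
  d=read_camera(n); pickle.dump(d,open(n+'7.pkl','wb'))
  im=d['frame'][:,:,::-1]
  if n=='side': im=cv2.resize(im[150:290,180:350],None,fx=4.5,fy=4,interpolation=cv2.INTER_CUBIC)
  if n=='scene': im=cv2.resize(im[90:240,190:340],None,fx=4,fy=4,interpolation=cv2.INTER_CUBIC)
  cv2.imwrite('pics/'+n+'7.png',im)
p,T=tcp(.13); plan(p,T,1,-1)
"
```

```text
{'t': 19.95, 'joint_positions': [-0.1945, 0.5353, 1.3522, -0.0758, 0.7344, -1.429], 'position': [0.7229, -0.037, 0.1968], 'orientation': [-3.14, 0.5234, 2.8486], 'contact_force': [0.0007, -0.813, -0.7089], 'torque': [0.0425, 0.2736, 0.0267], 'opening': 0.0147}
dist mm 2.0174964487899927 turn deg 0.13456377169132164
[[0.0014,0.0012,0.0008,-0.07,0.11,-0.01,-1]]
end [ 0.72278483 -0.03678735  0.19664221] [-3.14151602  0.52364568  2.84667604]
```

View pics/wrist7.png

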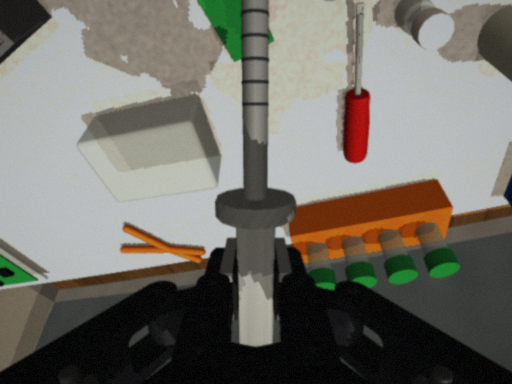

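View pics/side7.png

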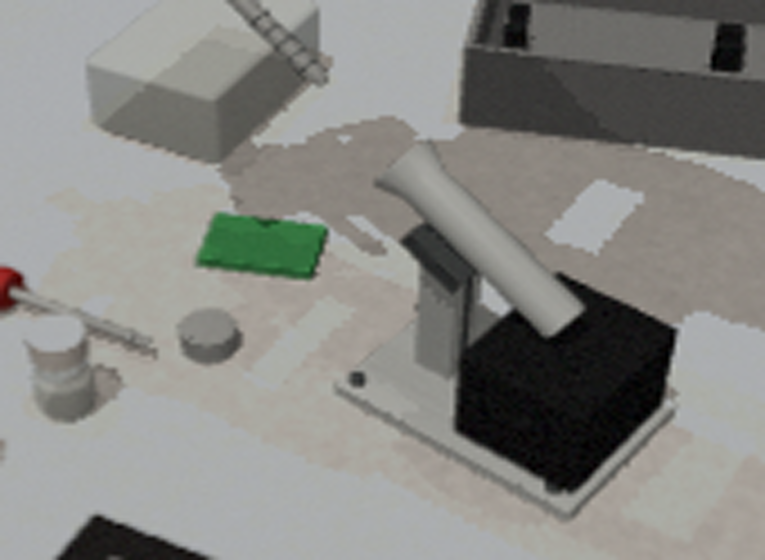

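View pics/scene7.png

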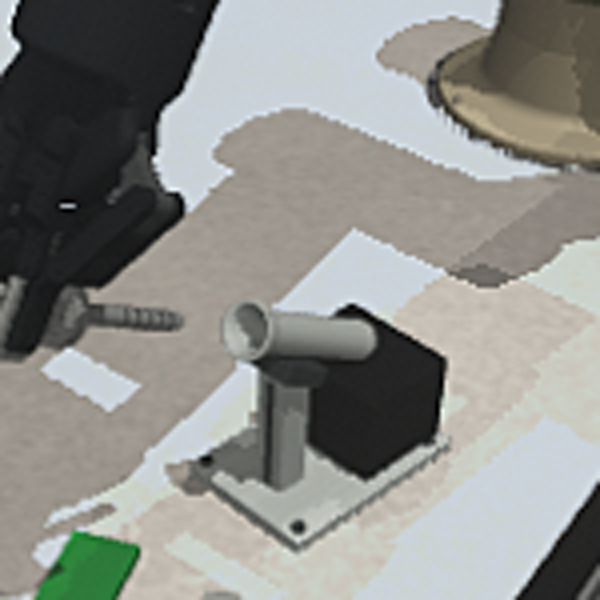

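```bash
cat > rel.py <<'E'
from ins import *
th=np.radians(30)
def cyl(Q,rad,p0,a0,fixpitch=None,thr=.006):
    # line: point p0 + e1*u+e2*v, dir yaw,pitch
    yaw0=np.arctan2(a0[1],a0[0]); pit0=np.arcsin(a0[2])
    e1=np.array([-np.sin(yaw0),np.cos(yaw0),0]); e2=np.cross(a0,e1)
    x=np.zeros(5); x[4]=rad if rad else .0108
    def sr(x,Q):
        y=yaw0+x[2]; t=pit0+(0 if fixpitch else x[3])
        a=np.array([np.cos(t)*np.cos(y),np.cos(t)*np.sin(y),np.sin(t)]); v=Q-p0-e1*x[0]-e2*x[1]
        s=v@a; return s,np.linalg.norm(v-s[:,None]*a,axis=1)-(rad or x[4])
    q=Q
    for i in range(4):
        o=least_squares(lambda x:sr(x,q)[1],x,loss='soft_l1',f_scale=.0008); x=o.x
        q=Q[abs(sr(x,Q)[1])<thr/(i+1)]
    return x,len(q),np.std(sr(x,q)[1])
if __name__=="__main__":
    import sys
    S=float(sys.argv[1]); tag=sys.argv[2]
    s=sense(); T=R.from_euler('xyz',s["orientation"])
    grip=s["position"]+T.apply([0,0,-.019]); ax=-T.apply([1,0,0]); org=grip-ax*.037
    a=np.array([np.cos(th)*np.cos(np.radians(YAW)),np.cos(th)*np.sin(np.radians(YAW)),np.sin(th)])
    print("tool axis yaw,pitch",np.degrees([np.arctan2(ax[1],ax[0]),np.arcsin(ax[2])]),"org s",(org-M)@a)
    for n in ("side","scene"):
        d=pickle.load(open(n+tag+".pkl","rb")); c=cloud(d); f=d["frame"].astype(int)
        # stem
        v=c-org; t=v@ax; r=np.linalg.norm(v-t[...,None]*ax,axis=2)
        m=(t>-.072)&(t<-.004)&(r<.012)
        x,k,e=cyl(c[m],.005,org,ax)
        print(n,"stem: lat,up mm",x[:2]*1e3,"dyaw,dpitch",np.degrees(x[2:4]),k,e)
        v=c-M; t=v@a; r=np.linalg.norm(v-t[...,None]*a,axis=2)
        m=(t>-.1)&(t<-.02)&(r<.017)&(f.min(2)>60)
        x,k,e=cyl(c[m],.011,M,a)
        print(n,"tube: lat,up mm",x[:2]*1e3,"dyaw,dpitch",np.degrees(x[2:4]),x[4],k,e)
E
python3 rel.py .13 7
```

```text
tool axis yaw,pitch [-16.90895023  30.11269351] org s 0.13134018682019769
side stem: lat,up mm [ 0.29812903 -0.04513344] dyaw,dpitch [-0.06589704  0.21326911] 151 0.0006635902789987804
side tube: lat,up mm [0.8137814  0.42237318] dyaw,dpitch [-0.00365836  0.36188132] 0.011 432 0.0006896353877407288
scene stem: lat,up mm [-1.65705107 -0.17173711] dyaw,dpitch [-0.68112225 -0.43059698] 113 0.0005431946810851478
scene tube: lat,up mm [-0.24505047  0.06014572] dyaw,dpitch [-0.0617607   0.00096052] 0.011 211 0.0006054633240039261
```

```bash
sed -i 's/-.0004,-.0195/-.0007,-.0193/' ins.py; python3 -c "
from ins import *
p,T=tcp(.105); q=plan(p,T,4,-1)
"
```

```text
dist mm 26.42832774746386 turn deg 0.13456377169132164
[[0.0066,0.0004,0.0001,-0.02,0.03,-0,-1],[0.0066,0.0004,0.0002,-0.02,0.03,-0,-1],[0.0066,0.0004,0.0002,-0.02,0.03,-0,-1],[0.0066,0.0003,0.0001,-0.01,0.02,-0.01,-1]]
end [ 0.70207466 -0.03017743  0.18429069] [-3.14151613  0.52364577  2.84667609]
```

Request:
send_rows --pt "0.0066 0.0004 0.0002 0 0.03 0 -1" --pt "0.0066 0.0004 0.0002 0 0.03 0 -1" --pt "0.0066 0.0004 0.0002 0 0.03 0 -1" --pt "0.0066 0.0003 0 0 0.02 0 -1" --pt "0 0 0 0 0 0 -1" --pt "0 0 0 0 0 0 -1"

```text
t: 20.7
position: [0.7023, -0.0292, 0.1844]
orientation: [-3.141, 0.524, 2.847]
contact_force: [0.6, 0.4, -0.7]
opening: 0.015
```

```bash
python3 -c "
from ins import *
from workcell import read_camera
p,T=tcp(.105); q=plan(p,T,1,-1)
p,T=tcp(.07); q=plan(p,T,1,-1)
for n in ('side','scene'):
  d=read_camera(n); pickle.dump(d,open(n+'8.pkl','wb'))
  im=d['frame'][:,:,::-1]
  if n=='side': im=cv2.resize(im[150:250,220:320],None,fx=6,fy=6,interpolation=cv2.INTER_CUBIC)
  if n=='scene': im=cv2.resize(im[130:210,210:290],None,fx=7,fy=7,interpolation=cv2.INTER_CUBIC)
  cv2.imwrite('pics/'+n+'8.png',im)
"; python3 rel.py 0 8
```

```text
dist mm 1.0566666671669205 turn deg 0.06222389087387056
[[-0,-0.001,0.0002,-0.04,0.04,0.03,-1]]
end [ 0.70207475 -0.03013801  0.18426002] [3.14149468 0.52365115 2.8465516 ]
dist mm 34.96856823792116 turn deg 0.06222389087387056
[[0.035,-0.001,0.0002,-0.04,0.04,0.03,-1]]
end [ 0.67308083 -0.0213456   0.16673728] [3.14149468 0.52365115 2.8465516 ]
tool axis yaw,pitch [-16.87811211  30.05778639] org s 0.10517758217582311
side stem: lat,up mm [0.14435597 0.10021213] dyaw,dpitch [ 0.18216843 -0.20022991] 159 0.0006834616556451933
side tube: lat,up mm [0.9882601  0.27536315] dyaw,dpitch [0.17120877 0.08871488] 0.011 433 0.0006924320946555769
scene stem: lat,up mm [-1.18415559  0.37523694] dyaw,dpitch [0.63785339 0.16152994] 101 0.0006106078019086065
scene tube: lat,up mm [-0.58622418 -0.00919487] dyaw,dpitch [-0.37456362 -0.08595812] 0.011 211 0.0006167128992947595
```

View pics/side8.png

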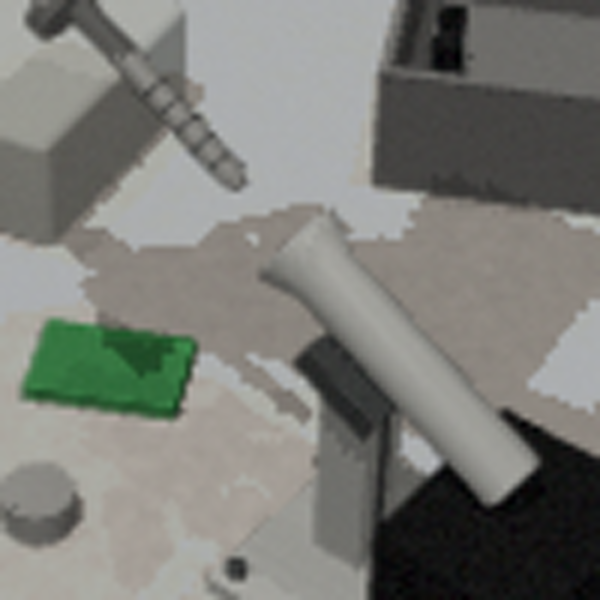

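View pics/scene8.png

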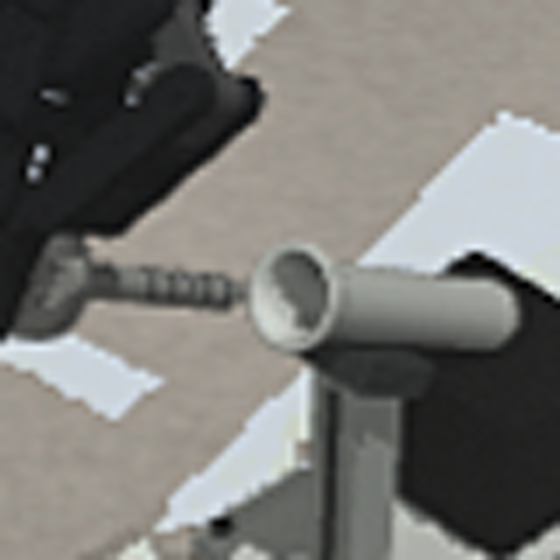

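Request:
send_rows --pt "0.006 -0.0004 0 0 0.04 0 -1" --pt "0.006 -0.0004 0 0 0 0 -1" --pt "0.006 0 0 0 0 0 -1" --pt "0.006 0 0 0 0 0 -1" --pt "0.004 0 0 0 0 0 -1" --pt "0.004 0 0 0 0 0 -1" --pt "0.004 0 0 0 0 0 -1" --pt "0.004 0 0 0 0 0 -1" --pt "0 0 0 0 0 0 -1"

```text
t: 21.7
position: [0.6684, -0.0197, 0.1639]
orientation: [-3.141, 0.523, 2.847]
contact_force: [-0.8, 0.5, -0.7]
opening: 0.0154
```

```bash
python3 -c "
from ins import *
from workcell import read_camera
st()
p,T=tcp(.065); q=plan(p,T,1,-1)
for n in ('side','wrist'):
  d=read_camera(n); pickle.dump(d,open(n+'9.pkl','wb'))
  im=d['frame'][:,:,::-1]
  if n=='side': im=cv2.resize(im[150:250,220:320],None,fx=6,fy=6,interpolation=cv2.INTER_CUBIC)
  cv2.imwrite('pics/'+n+'9.png',im)
"
```

```text
{'t': 21.7, 'joint_positions': [-0.1823, 0.4588, 1.5669, -0.101, 0.5984, -1.39], 'position': [0.6684, -0.0197, 0.1639], 'orientation': [-3.1406, 0.5227, 2.8472], 'contact_force': [-0.7774, 0.5076, -0.7262], 'torque': [0.0707, 0.3149, -0.0318], 'opening': 0.0154}
dist mm 0.7306423132978245 turn deg 0.07103659491846206
[[-0.0007,-0.0002,-0,-0.04,-0.05,0.03,-1]]
end [ 0.66897008 -0.02010894  0.16426665] [3.1415655  0.52356354 2.84656336]
```

View pics/side9.png

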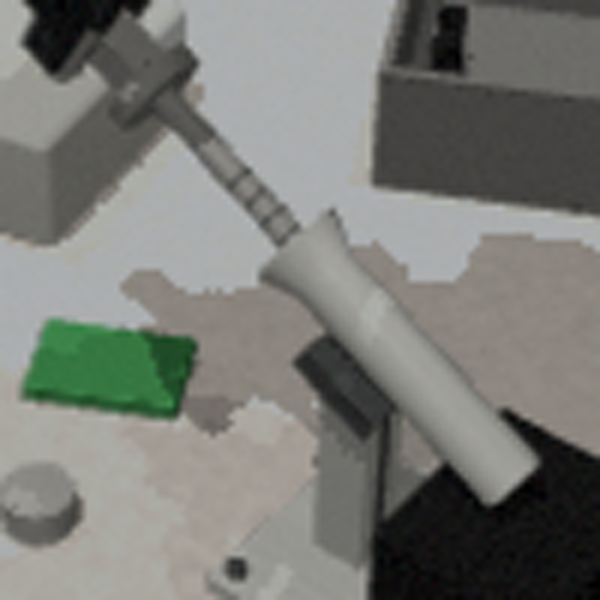

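View pics/wrist9.png

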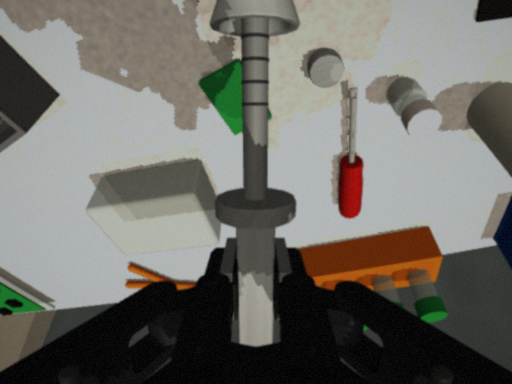

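Request:
send_rows --pt "0.005 0 0 0 0 0 -1" --pt "0.005 0 0 0 0 0 -1" --pt "0.005 0 0 0 0 0 -1" --pt "0.005 0 0 0 0 0 -1" --pt "0.005 0 0 0 0 0 -1" --pt "0.005 0 0 0 0 0 -1" --pt "0 0 0 0 0 0 -1"

```text
t: 22.5
position: [0.6434, -0.0121, 0.1488]
orientation: [-3.141, 0.523, 2.847]
contact_force: [0.4, 0.5, -0.6]
opening: 0.0152
```

```bash
python3 -c "
from ins import *
st()
p,T=tcp(0.0); q=plan(p,T,1,-1)
"
```

```text
{'t': 22.5, 'joint_positions': [-0.1765, 0.4294, 1.6582, -0.1168, 0.5376, -1.3682], 'position': [0.6434, -0.0121, 0.1488], 'orientation': [-3.1406, 0.5225, 2.8472], 'contact_force': [0.3722, 0.4556, -0.6358], 'torque': [0.0312, 0.2465, -0.0194], 'opening': 0.0152}
dist mm 34.09604891731159 turn deg 0.0791525176862893
[[0.0341,-0.0002,0,-0.04,-0.06,0.03,-1]]
end [ 0.6150781  -0.00372989  0.13181627] [3.14158846 0.52357186 2.84662738]
```

Request:
send_rows --pt "0.005 0 0 0 0 0 -1" --pt "0.005 0 0 0 0 0 -1" --pt "0.005 0 0 0 0 0 -1" --pt "0.005 0 0 0 0 0 -1" --pt "0.005 0 0 0 0 0 -1" --pt "0.003 0 0 0 0 0 -1" --pt "0 0 0 0 0 0 -1"

```text
t: 23.2
position: [0.6205, -0.0052, 0.1351]
orientation: [-3.141, 0.523, 2.847]
contact_force: [0.2, 0.1, -0.7]
opening: 0.0152
```

Request:
send_rows --pt "0.002 0 0 0 0 0 -1" --pt "0.002 0 0 0 0 0 -1" --pt "0 0 0 0 0 0 -1"

```text
t: 23.5
position: [0.6173, -0.0043, 0.1331]
orientation: [-3.141, 0.523, 2.847]
contact_force: [0.5, 0.5, -0.6]
opening: 0.0152
```

Request:
send_rows --pt "0.001 0 0 0 0 0 -1" --pt "0.001 0 0 0 0 0 -1" --pt "0 0 0 0 0 0 -1"

```text
t: 23.8
position: [0.6157, -0.0038, 0.1322]
orientation: [-3.141, 0.523, 2.847]
contact_force: [0.2, 0.9, -0.5]
opening: 0.0146
```

Request:
send_rows --pt "0.001 0 0 0 0 0 -1" --pt "0 0 0 0 0 0 -1"

```text
t: 24.0
position: [0.6151, -0.0036, 0.1319]
orientation: [-3.141, 0.524, 2.847]
contact_force: [1.8, 0.1, -0.5]
opening: 0.0149
```

Request:
send_rows --pt "0.001 0 0 0 0 0 -1" --pt "0 0 0 0 0 0 -1"

```text
t: 24.2
position: [0.6151, -0.0036, 0.1321]
orientation: [-3.141, 0.526, 2.847]
contact_force: [4.6, -2.0, -1.0]
opening: 0.0152
```

Request:
send_rows --pt "0.001 0 0 0 0 0 -1" --pt "0 0 0 0 0 0 -1"

```text
t: 24.4
position: [0.615, -0.0036, 0.1323]
orientation: [-3.141, 0.529, 2.847]
contact_force: [8.2, -2.7, -1.1]
opening: 0.0152
```

```bash
python3 -c "
from ins import *
from workcell import read_camera
st()
p,T=tcp(0); q=plan(p,T,1,-1)
for n in ('side','wrist'):
  d=read_camera(n); pickle.dump(d,open(n+'10.pkl','wb'))
  im=d['frame'][:,:,::-1]
  if n=='side': im=cv2.resize(im[150:250,220:320],None,fx=6,fy=6,interpolation=cv2.INTER_CUBIC)
  cv2.imwrite('pics/'+n+'10.png',im)
"
```

```text
{'t': 24.4, 'joint_positions': [-0.1694, 0.3982, 1.7613, -0.1428, 0.4609, -1.3341], 'position': [0.615, -0.0036, 0.1323], 'orientation': [-3.1415, 0.5287, 2.8466], 'contact_force': [8.1827, -2.7492, -1.1016], 'torque': [-0.3262, -0.8653, -0.0685], 'opening': 0.0152}
dist mm 0.5031473270045241 turn deg 0.28981393186166293
[[0.0002,-0.0001,0.0005,-0.01,0.29,-0,-1]]
end [ 0.6150915  -0.00369885  0.13172371] [3.14151307 0.52359377 2.84657441]
```

View pics/side10.png

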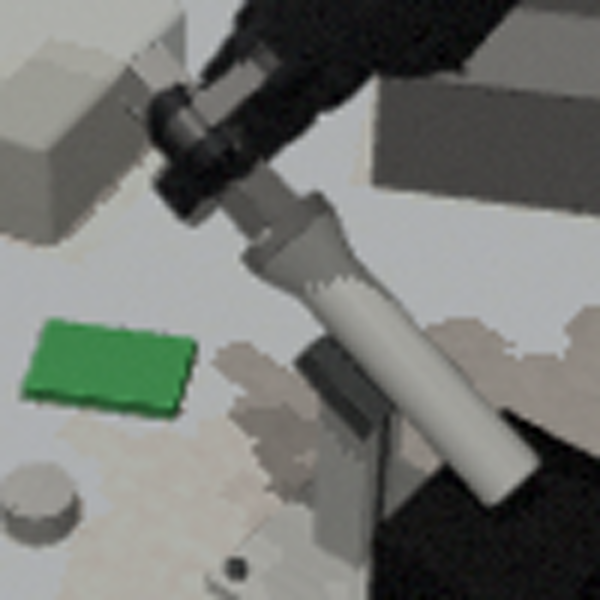

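View pics/wrist10.png

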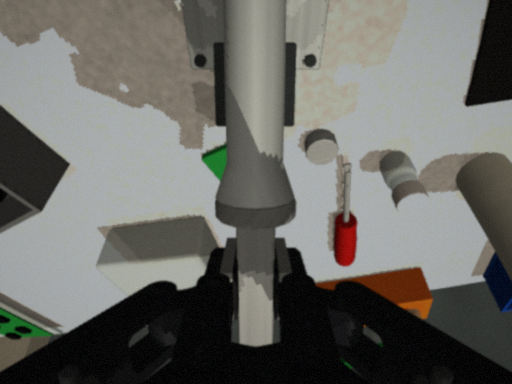

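Request:
send_rows --pt "0.001 0 0 0 0 0 -1" --pt "0.001 0 0 0 0 0 -1" --pt "0 0 0 0 0 0 -1" --pt "0 0 0 0 0 0 -1"

```text
t: 24.9
position: [0.6149, -0.0035, 0.1326]
orientation: [3.141, 0.533, 2.846]
contact_force: [15.8, -4.0, 0.0]
opening: 0.0151
```

Request:
send_rows --pt "-0.002 0 0 0 0 0 -1" --pt "-0.002 0 0 0 0 0 -1" --pt "-0.003 0 0 0 0 0 -1" --pt "-0.005 0 0 0 0 0 -1" --pt "-0.006 0 0 0 0 0 -1" --pt "-0.008 0 0 0 0 0 -1" --pt "-0.008 0 0 0 0 0 -1" --pt "-0.008 0 0 0 0 0 -1" --pt "-0.008 0 0 0 0 0 -1" --pt "-0.008 0 0 0 0 0 -1" --pt "-0.008 0 0 0 0 0 -1" --pt "-0.008 0 0 0 0 0 -1" --pt "-0.008 0 0 0 0 0 -1" --pt "-0.01 0 0 0 0 0 -1" --pt "-0.01 0 0 0 0 0 -1" --pt "-0.01 0 0 0 0 0 -1" --pt "-0.01 0 0 0 0 0 -1" --pt "0 0 0 0 0 0 -1"

```text
t: 26.7
position: [0.7138, -0.0336, 0.1915]
orientation: [-3.141, 0.525, 2.847]
contact_force: [0.7, 0.5, -1.4]
opening: 0.015
```

```bash
python3 -c "
from ins import *
from workcell import read_camera
st()
s=sense()
print((s['position']-tcp(0)[0])@np.array([.829,-.252,.5]))
p=s['position']+[-.06,0,.11]; plan(p,toolR(YAW,0,1),10,-1)
d=read_camera('wrist'); pickle.dump(d,open('wrist11.pkl','wb')); cv2.imwrite('pics/wrist11.png',d['frame'][:,:,::-1])
rodfit(d,s)
"
```

```text
{'t': 26.7, 'joint_positions': [-0.1917, 0.5205, 1.3911, -0.0805, 0.7091, -1.4202], 'position': [0.7138, -0.0336, 0.1915], 'orientation': [-3.1409, 0.5249, 2.8467], 'contact_force': [0.7072, 0.4861, -1.4317], 'torque': [0.0983, 0.2676, -0.0102], 'opening': 0.015}
0.11922327761249807
dist mm 125.29964086141668 turn deg 30.075844160075686
[[-0.0005,-0.0018,-0.0124,-0,3.01,-0,-1],[0.0001,-0.0017,-0.0124,-0,3.01,-0,-1],[0.0008,-0.0018,-0.0124,-0,3.01,-0,-1],[0.0014,-0.0017,-0.0123,-0.01,3.01,-0,-1],[0.002,-0.0018,-0.0122,-0,3.01,-0,-1],[0.0027,-0.0017,-0.0121,-0.01,3.01,-0,-1],[0.0033,-0.0018,-0.012,-0,3,-0,-1],[0.0039,-0.0017,-0.0118,-0.01,3.01,-0,-1],[0.0046,-0.0018,-0.0115,-0,3,-0,-1],[0.0052,-0.0017,-0.0113,-0.01,3.01,-0.01,-1]]
end [ 0.65375102 -0.03363575  0.30153409] [ 3.14155220e+00 -7.29547852e-05  2.84665779e+00]
n 4563 y0,z0 at x=75mm (mm) [ -1.05156079 -20.05539948] slopes deg [-0.33708221 -0.07530516] rms 0.0005361923131364071
collar x range [28.84927877 34.83957339 36.55321944] 2344
```

View pics/wrist11.png

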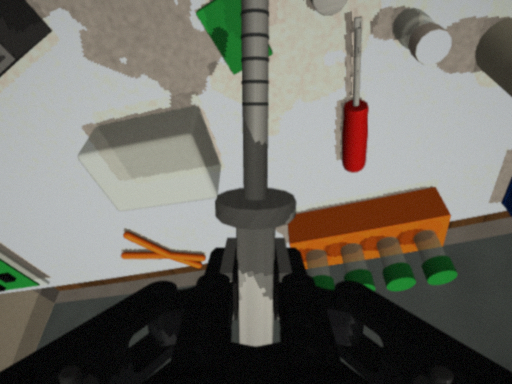

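Request:
send_rows --pt "-0.0005 -0.0018 -0.0124 0 3 0 -1" --pt "0 -0.0017 -0.0124 0 3 0 -1" --pt "0.0008 -0.0018 -0.0124 0 3 0 -1" --pt "0.0014 -0.0017 -0.0123 0 3 0 -1" --pt "0.002 -0.0018 -0.0122 0 3 0 -1" --pt "0.0027 -0.0017 -0.0121 0 3 0 -1" --pt "0.0033 -0.0018 -0.012 0 3 0 -1" --pt "0.0039 -0.0017 -0.0118 0 3 0 -1" --pt "0.0046 -0.0018 -0.0115 0 3 0 -1" --pt "0.0052 -0.0017 -0.0113 0 3 0 -1" --pt "0 0 0 0 0 0 -1" --pt "0 0 0 0 0 0 -1" --pt "0 0 0 0 0 0 -1" --pt "0 0 0 0 0 0 -1" --pt "0 0 0 0 0 0 -1"

```text
t: 28.25
position: [0.6529, -0.0331, 0.3006]
orientation: [-3.141, -0.0, 2.847]
contact_force: [0.5, 0.8, -0.8]
opening: 0.0149
```

```bash
python3 -c "
from ins import *
from workcell import read_camera
st()
s=sense()
D={}
for n in ('wrist','side','scene'):
  d=read_camera(n); D[n]=d; pickle.dump(d,open(n+'12.pkl','wb')); cv2.imwrite('pics/'+n+'12.png',d['frame'][:,:,::-1])
rodfit(D['wrist'],s)
print('joint_vel',sense()['joint_vel'])
T=R.from_euler('xyz',s['orientation']); grip=s['position']+T.apply([0,0,-.019]); ax=-T.apply([1,0,0]); org=grip-ax*.037
print('axis',ax,np.degrees(np.arcsin(ax[2])),org)
for n in ('side','scene'):
  c=cloud(D[n]); v=c-org; t=v@ax; r=np.linalg.norm(v-t[...,None]*ax,axis=2); m=(t>-.074)&(t<-.004)&(r<.012)
  x,k,e=cyl(c[m],.005,org,ax) if 0 else (None,)*3
  from rel import cyl
  print(n,cyl(c[m],.005,org,ax))
  m=(abs(c[...,0]-.522)<.14)&(abs(c[...,1]-.282)<.12)&(c[...,2]>.029)&(c[...,2]<.038)
  print('tray',cv2.minAreaRect(c[m][:,:2].astype(np.float32)),np.median(c[m][:,2]))
"
```

```text
{'t': 28.25, 'joint_positions': [-0.2293, 0.5898, 0.9086, -0.0008, 1.6435, -1.5052], 'position': [0.6529, -0.0331, 0.3006], 'orientation': [-3.1408, -0.0003, 2.8467], 'contact_force': [0.5232, 0.8137, -0.8207], 'torque': [-0.0573, 0.0506, 0.0098], 'opening': 0.0149}
n 4555 y0,z0 at x=75mm (mm) [ -1.09436151 -19.85787856] slopes deg [-0.26321589  0.00044624] rms 0.0005284540917164635
collar x range [26.04272927 35.32437904 37.12250059] 2377
joint_vel [-0.00012965 -0.00092851 -0.00350064  0.0029478   0.0005046  -0.00175338]
axis [ 9.56833584e-01 -2.90636182e-01 -3.18807080e-04] -0.018266300473616104 [ 0.61747289 -0.02236987  0.31958639]
side (array([-0.00026889,  0.00110416, -0.00012731,  0.00226886,  0.005     ]), 203, np.float64(0.0006159124487196669))
tray ((0.5223356485366821, 0.2819153964519501), (0.15261134505271912, 0.21153903007507324), 86.0632553100586) 0.034122739284505765
scene (array([-0.00146275,  0.00039523,  0.00133519, -0.0123371 ,  0.005     ]), 160, np.float64(0.0006250424253843161))
tray ((0.5203262567520142, 0.2810767590999603), (0.15182144939899445, 0.2152727246284485), 86.00643157958984) 0.03389024381541317
```

View pics/side12.png

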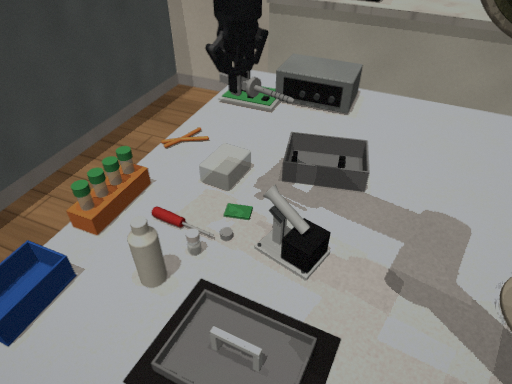

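View pics/scene12.png

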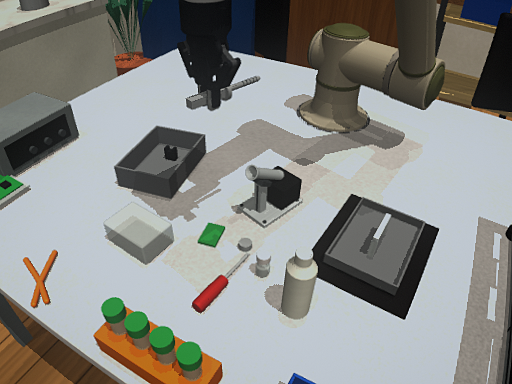

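The side and scene pictures show the rod held level at z ≈ 0.32 m (side, around pixel 270,92) and clear of the tube. The tray is flat on the mat and the other items haven't moved.

```bash
python3 -c "
from workcell import finish_job
print(finish_job())"
```

```text
the job is handed in; nothing more can be done
None
```

I finished the job as asked and handed it in at about 28.4 s of the 64 s allowed. `finish_job` gives no verdict, so what follows is from my own checks.

- **Tray:** I set the top tray down on the mat. All three cameras put its rim level at about 34 mm, centred within about 2 mm of the mat. It had not moved in the final pictures.
- **Insertion:** I pushed the rod into the tube until it stopped on its collar. At the stop the tool didn't advance while I pushed on, the force rose to about 16 N, and both pictures taken there showed the collar against the mouth.
- **Final hold:** I drew the rod fully out. It is held still at about 0.32 m, against 0.145 m for the top of the tube. The tool pose and wrist camera put it within 0.1° of level.
- **Disagreements:** The side and scene cameras measured tilts of about 0.1° and 0.7°, which I put down to depth noise on the thin stem. Cameras also differed by 1–2 mm on the rod's sideways position. That was within the tube's clearance.
- **Bystanders:** By eye, no other items were displaced in the final pictures.

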